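# Roll a pipe stub into the V-block and slide it home

## Robot

A 6-joint arm with a two-finger parallel gripper is mounted at the origin on a cart in front of the work surface, level with it; the furniture and walls round the work are solid. World frame = base frame: x ahead of the robot, y to its left, z up, the work surface at z = 0. Lengths are in mm, angles in degrees, forces in N, time in s.
With the tool pointing down it reaches from about 300 to 850 mm from the base axis. Payload 4.2 kg.
Tool frame: the origin (TCP) lies midway between the tips of the shut fingers; the grasp point (between the pads) lies env.hold_point_z behind it (env.hold_point_z is the distance from the TCP to the grasp point, in mm); z points along the fingers, y is the line along which they close (so a half turn about z gives the same grasp; the last joint's range is limited). The gripper opens to 91 mm and grips with 3 to 60 N. Pads are 32 mm wide; open, the fingers measure 118 mm over their backs; the gripper's body (76 mm by 178 mm) begins 60 mm behind the grasp point.
Start: joints at [-69.271, 18.312, 89.639, -0, 72.044, -1.146], TCP at [214.244, -533.613, 213.976] pointing down, gripper open.
Joint ranges: [-177.97, 177.97], [-48.28, 115.42], [12.27, 149.76], [-77.06, 257.06], [2.81, 150.46], [-146.56, 146.56]. Speed limits (degrees/s): [147.25, 147.25, 180, 180, 180, 180].

## Interface

Orientations are given as [roll, pitch, yaw] about the fixed x, y, z axes, in that order (R = Rz(yaw) Ry(pitch) Rx(roll)).
In Python, from workcell import env, viewer, spotter gives the robot as it stands.
- The arm moves only by the tool apply_moves, never from a script. Its arguments are lists of equal length, an entry for each row: "delta_pos": the shift along the world's x, y, z normalised to -1 to 1, where 1 is 120 mm, a list of three; "rot": the turn, a rotation vector about the world's x, y, z normalised to -1 to 1, where 1 is 1.5 rad, a list of three; "hand": the opening, from 0 (shut) to 1 (fully open). A call has 1 to 10 rows; each row is the pose to reach, as a shift and turn from the pose commanded when the call began; what a row does not reach only later rows make up. A row lasts 1/12 s, in which the tool goes at most 41.7 mm and 7.16 degrees, less where a joint would pass 70% of its speed; a pose out of reach is approached as far as the arm can. A call with a number of a shift or a turn outside -1 to 1 is refused whole. A call with a gripper value outside its range is refused whole. The fingers move at their own pace and stop on an object; "newtons" is the grip in N (left out, the last holds). Time passes only in rows, so rows that repeat a pose let the fingers close. It gives the time, the measured TCP pose, the force, the opening and the grip force at its end, in the units of the state.
- env.state(): the state, without advancing time (a new reading comes with each control period).
- viewer.grab_frame(name): name is "scene" or "top" or "wrist"; returns a dict with "pixels" (420x560x3 uint8, red, green, blue), "camera_matrix" (3x3 intrinsics, pixels), "R" (3x3) and "t" (3): a world point X has camera coordinates R X + t; the wrist camera has in their place "mount" (4x4, takes a point from camera to tool coordinates, whose origin is the TCP and whose axes are the flange's). Camera axes: x right, y down, z forward; pixel columns grow to the right and rows downward; lengths in mm; the calibration is good to about 2 mm. A picture is of the moment at which its call begins: read the wrist's pose just before it. There is no depth.
- env.job_done(): hands the job in; it is judged then, once.
Trained networks look in a picture, given as the dict that the camera call returned (one of the last four; its "shot" number tells which), for a name from the list of things; names that differ only in an ending like _2 or _b are one class to them, and where a whole thing is asked for, a point or a joint stands for the part that bears it (a point fixed in the world has none). Each returns a list of dicts, best first, with "score" (0 to 1); they miss things now and then, are a little off and sometimes report something else, mostly with a low value. They report only what shows in the picture. A call takes as long as a camera call. They do not tell look-alikes from the thing itself.
- spotter.trace(picture, query): "mask" (420x560 bool, what is visible of it) and "box" ([centre column, centre row, width, height] in pixels, round what is visible of it).
- spotter.landmark_of(picture, query): "position" ([column, row] in pixels: a listed point, or the origin of a listed thing).
The state is a dict: "time_s": time; "qpos": joint angles; "qvel": joint speeds; "effort": joint torques, N m; "ee_pos": TCP position; "ee_rot": TCP orientation; "force": force on the tool from outside, world axes, zero at the start; "torque": the same for the moment, N m; "gripper_width": finger opening in mm; "gripper_force": force on a finger pad.
Only numpy, scipy, OpenCV 4.12 (cv2) and the standard library are available. Lean on these libraries where they do the work, as an engineer would, in place of code of your own. Each camera call takes 0.05 s, during which the arm holds its last target. There are 200 camera calls.

## Task

The loose pipe stub has to be set in the V-block for marking out. Without grasping or lifting it, roll it along the bench with the fingers pushing on its side, up the little ramp and over the lip into the V-groove, and only then push its far end so that it slides along the groove until its near end is fully home against the stop plate. Leave it lying at rest there, and leave the other things on the bench where they are.

Things in the scene. Friction and masses are not known exactly. Their poses are not given: they have to be found in the camera images.
- pipe: plain smooth steel pipe stub, 40 mm across, 180 mm long, 0.4 to 0.6 kg, lying on the bench left of the ramp, within 4 degrees of parallel to the groove, its near end 22 to 38 mm beyond the stop's face. Origin at its middle on its axis; x is the pipe's axis, y and z turn as it rolls. Friction about 0.4: pushed level on its side it rolls, keeping its heading, and soon stops when let go
- cradle: fixed dark steel V-block with a plywood ramp on its left. Origin on the bench under the bottom of the V, mid-length; x along the groove away from the robot, y left towards the ramp, z up. 160 mm long (x -80 to +80). The V's bottom is 4 mm up; its 40 degree flanks rise to the lip (left) and to y -36, z 34 mm (right). Near end: stop plate 52 mm high, 56 wide, 8 thick. Far end open
- seat (a point): where the middle of the pipe's axis lies when it is seated in the V and home against the stop: x 10, y 0, z 30 mm in the V-block's frame, axes the same. A pipe lying home stands out 20 mm beyond the block's open far end
- stop_face (a point): inner face of the stop plate at the height of the seated pipe's axis: x -80, y 0, z 30 mm in the V-block's frame
- register_key_1: small cream plaster cone stub (register key), 30 mm wide, 19 mm high; loose bystander, origin at the middle of its underside
- jar_1: white screw-lid jar, 50 mm wide, 72 mm high; loose bystander, origin at the middle of its underside
- tape_roll: roll of tape lying flat, 100 mm wide, 34 mm high; loose bystander, origin at the middle of its underside
- wedge_1: beech wedge lying down, 30x110x22 mm; loose bystander, origin at the middle of its underside
- mug: white mug, 79 mm wide, 114 mm with its handle, 89 mm high; loose bystander, origin at the middle of its underside
- jar_2: short white screw-lid jar with a blue lid, 50 mm wide, 62 mm high; loose bystander, origin at the middle of its underside
- lip (a point): middle of the lip between ramp and V-groove: x 0, y 15.5, z 17 mm in the V-block's frame; the ramp's top edge
- ramp_foot (a point): middle of the ramp's lower edge on the bench: x 0, y 105.5, z 0 mm in the V-block's frame; the ramp rises straight from here to the lip
Things that resemble listed ones, but are neither listed nor needed, are in the scene too. Several things have the shape of the pipe; the one meant has the colours described above.

How it is judged (in metres and radians):
On the way, in this order (a step that is already met when the one before it is completed fails the run):
1. the pipe has rolled at least a third of a turn on the bench or ramp (angle between pipe's own z axis and vertical above 2.1 rad and y of pipe in the frame of seat above 0.02 m), for 0.04 s.
2. the pipe lies in the V-groove, both flanks under it (y of pipe in the frame of seat between -0.004 and 0.004 m and z of pipe in the frame of seat between -0.004 and 0.004 m and angle between the x axis of pipe and the x axis of cradle, either way round below 0.06 rad), for 0.2 s.
3. the pipe has been pushed along the groove, home against the stop plate (all of step 2 and x of pipe in the frame of seat between -0.0035 and 0.0035 m), for 0.2 s.
At the end, for the whole second after the job is handed in: the pipe lies at rest in the V-groove (axis within 4 mm of its seat across and in height, within 3.4 degrees of the groove's direction) with its near end against the stop plate (within 3.5 mm) (all of step 3 and linear speed of pipe below 0.01 m/s and angular speed of pipe below 0.2 rad/s); the robot touches nothing.
It fails at once if the pipe is lifted clear of the bench, ramp or groove (height (world z) of pipe above 0.05 m or (height (world z) of pipe above 0.03 m and y of pipe in the frame of seat above 0.13 m)).
It fails at once if another thing on the bench is moved by more than 20 mm (distance of any of register_key_1, jar_1, tape_roll, wedge_1, mug, jar_2 from where it was at the start of the episode above 0.02 m).
It also fails if it takes over 51 s, if anything falls off the work surface, if the arm or the gripper's body presses on something with over 40 N, if the wrist force passes 120 N, or if a joint passes its speed limit or range.

## Working session

There is one attempt and no reset: what is moved stays moved. The work goes in short steps, Python scripts to look and compute and a tool call to move; the robot and the scene stay as the last step left them, time stands still between calls to the robot, and variables do not carry over. Pictures are saved under pics/ and viewed, at most 10 in all, crops included, and the job is handed in when it is done.

Besides the shell and the picture viewer there is one more tool, called after "Call:" as name(argument=value, ...) on one line, values as JSON. apply_moves: Moves the arm, as the interface text tells. Its arguments: {"type":"object","properties":{"delta_pos":{"type":"array"},"rot":{"type":"array"},"hand":{"type":"array"},"newtons":{"type":"number"}},"required":["delta_pos","rot","hand"]}

```bash
ls; mkdir -p pics; cat > h.py <<'E'
import numpy as np, cv2
from workcell import env, viewer, spotter
def ray(p,uv):
    K=np.array(p["camera_matrix"]);R=np.array(p["R"]);t=np.array(p["t"])
    d=R.T@np.linalg.solve(K,[uv[0],uv[1],1.]);return -R.T@t,d
def atz(p,uv,z):
    o,d=ray(p,uv);return o+d*(z-o[2])/d[2]
def proj(p,X):
    c=np.array(p["R"])@np.array(X,float)+np.array(p["t"]);q=np.array(p["camera_matrix"])@c;return q[:2]/q[2]
def save(p,n,crop=None,s=1):
    im=p["pixels"][...,::-1]
    if crop: im=im[crop[1]:crop[3],crop[0]:crop[2]]
    cv2.imwrite("pics/"+n,cv2.resize(im,None,fx=s,fy=s,interpolation=cv2.INTER_CUBIC))
E
python3 - <<'E'
from h import *
print(env.state(), env.hold_point_z)
for n in("top","scene"):
    p=viewer.grab_frame(n);save(p,n+"0.png")
    print(n,(-np.array(p["R"]).T@np.array(p["t"])).round())
    for q in["pipe","cradle","seat","stop_face","lip","ramp_foot","register_key_1","jar_1","tape_roll","wedge_1","mug"]:
        for r in spotter.landmark_of(p,q)[:4]:
            z={"seat":30,"stop_face":30,"lip":17,"pipe":20}.get(q,0)
            print(q,round(r["score"],2),np.round(r["position"],1),atz(p,r["position"],z).round(1))
E
```

```text
pics
{'time_s': 0.0, 'qpos': array([-6.92689293e+01,  1.83487886e+01,  8.97083450e+01,  1.58135247e-03,
        7.20440207e+01, -1.14679910e+00]), 'qvel': array([ 0.01867984,  0.0557938 , -0.05886317, -0.02129186,  0.04862858,
       -0.02798103]), 'effort': array([-3.34399056e-04, -4.12458515e+01, -2.31975031e+01,  7.28077255e-02,
        4.56400705e-02, -1.36352282e-04]), 'ee_pos': array([ 214.07581515, -533.09498389,  213.13574924]), 'ee_rot': array([-1.79898896e+02, -3.52767650e-03,  2.18773779e+01]), 'force': array([-0.17057066,  0.13293426, -0.05286183]), 'torque': array([ 0.00328084, -0.02635804, -0.00626548]), 'gripper_force': 0.0, 'gripper_width': 91.34089520208076} 18.8
top [ 415.   54. 1264.]
pipe 0.8 [282.2 214.9] [577.4  49.7  20. ]
cradle 0.64 [351.9 229.4] [ 545.6 -121.9    0. ]
seat 0.97 [358.2 227.5] [ 547.2 -133.    30. ]
stop_face 0.65 [362.7 267.7] [ 451.3 -142.4   30. ]
lip 0.57 [350.7 231.5] [ 538.7 -116.6   17. ]
ramp_foot 0.8 [313.8 234.2] [532.9 -28.3   0. ]
register_key_1 0.63 [278.7 212.6] [585.7  58.3   0. ]
register_key_1 0.62 [357.3 224.3] [ 558.3 -135.4
[... 338 characters left out ...]
 0. ]
scene [ 90. 947. 805.]
pipe 0.86 [205.8 243.7] [721.9 209.9  20. ]
cradle 0.58 [334.1 196.2] [ 536.5 -142.9    0. ]
seat 0.73 [329.5 187.6] [ 548.2 -135.1   30. ]
stop_face 0.94 [361.1 194. ] [ 458.9 -144.3   30. ]
lip 0.91 [328.2 193.7] [ 546.6 -123.8   17. ]
lip 0.75 [329.7 164.8] [ 606.1 -267.1   17. ]
ramp_foot 0.65 [313.9 220. ] [539.5 -17.8   0. ]
register_key_1 0.4 [351.7 168.9] [ 547.7 -300.6    0. ]
jar_1 0.88 [329.  160.5] [ 629.8 -316.1    0. ]
jar_1 0.73 [327.6 187.9] [ 570.1 -173.2    0. ]
jar_1 0.68 [310.4 340. ] [374.5 344.2   0. ]
tape_roll 0.91 [285.7 169.1] [ 726.8 -211.3    0. ]
wedge_1 0.72 [232.  203.8] [773.7  16.3   0. ]
mug 0.81 [245.9 344.1] [484.  412.1   0. ]
```

View pics/top0.png

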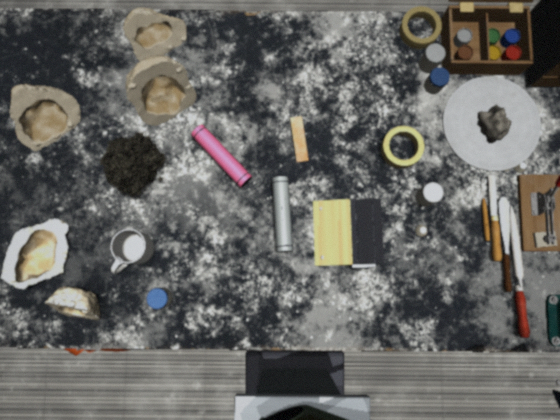

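View pics/scene0.png

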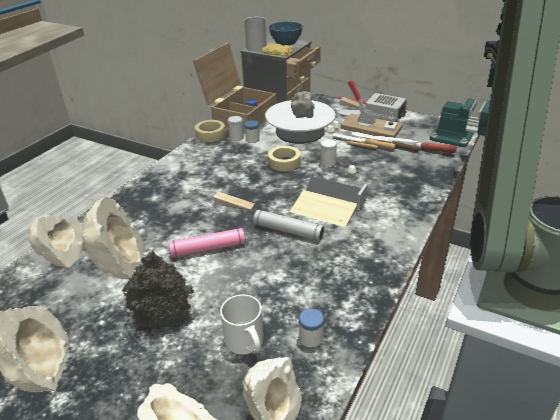

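Both pictures show the candidates. In the top view, the grey steel pipe is at (282,214) and a pink look-alike is at (220,155). The plywood ramp is at (332,232), the V-block at (366,232), and the stop is at its lower edge, row 265. I choose the grey one. Next I take a close crop and fit its edges.

```bash
python3 - <<'E'
from h import *
p=viewer.grab_frame("top");save(p,"crop1.png",(265,165,395,280),6)
m=spotter.trace(p,"pipe")[0]["mask"].astype(np.uint8)
r=cv2.minAreaRect(cv2.findNonZero(m));b=cv2.boxPoints(r);print(r)
for c in b: print(c.round(1),atz(p,c,20).round(1))
hsv=cv2.cvtColor(p["pixels"],cv2.COLOR_RGB2HSV)
y=cv2.inRange(hsv,(20,70,80),(35,255,255));y[:190]=0;y[275:]=0;y[:,:300]=0;y[:,372:]=0
r=cv2.minAreaRect(cv2.findNonZero(y));print("ramp",r)
for c in cv2.boxPoints(r): print(c.round(1),atz(p,c,0 if c[0]<330 else 17).round(1))
for q in ("cradle",):
    m=spotter.trace(p,q)[0]["mask"].astype(np.uint8);r=cv2.minAreaRect(cv2.findNonZero(m));print(q,r,cv2.boxPoints(r).round(1).tolist())
E
```

```text
((220.26478576660156, 155.6734619140625), (73.62369537353516, 15.841238021850586), 46.46879959106445)
[189.2 134.4] [776.8 282.1  20. ]
[200.7 123.5] [805.  254.5  20. ]
[251.4 176.9] [670.8 126.1  20. ]
[239.9 187.8] [643.4 153.7  20. ]
ramp ((332.27545166015625, 232.03952026367188), (65.09516906738281, 38.01248550415039), 88.15238952636719)
[312.2 200.1] [617.6 -24.4   0. ]
[350.2 198.9] [ 618.7 -116.3   17. ]
[352.3 264. ] [ 460.4 -119.7   17. ]
[314.3 265.2] [457.3 -29.5   0. ]
cradle ((347.4726257324219, 234.54364013671875), (71.99918365478516, 69.91432189941406), 88.36341857910156) [[311.5, 199.60000610351562], [381.3999938964844, 197.60000610351562], [383.3999938964844, 269.5], [313.6000061035156, 271.5]]
```

View pics/crop1.png

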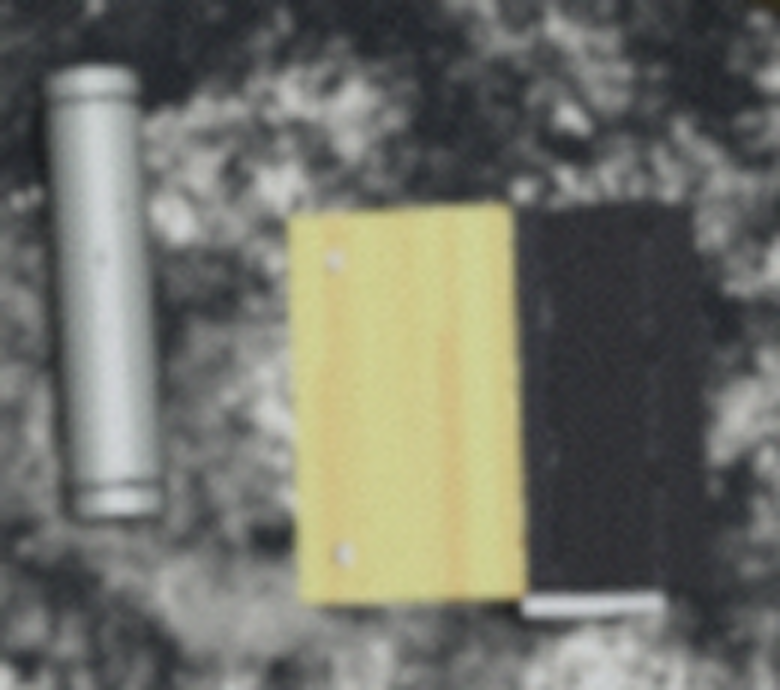

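The crop shows the plain grey pipe, with ends at about (280,176) and (285,251), just left of the ramp. The choice holds, and the area to its left is free. I start the transfer and fit the numbers between moves.

Call:
apply_moves(delta_pos=[[0.33, 0.33, 0], [0.6, 0.6, 0], [0.8, 0.9, 0], [0.8, 1, 0]], rot=[[0, 0, 0.08], [0, 0, 0.16], [0, 0, 0.24], [0, 0, 0.24]], hand=[1, 1, 1, 1])

```text
time_s: 1.68
ee_pos: [312.3, -411.8, 213.9]
ee_rot: [180.0, -0.1, 42.8]
force: [-0.2, -0.2, 0.0]
gripper_width: 91.0
gripper_force: 0.0
```

```bash
python3 - <<'E'
from h import *
p=viewer.grab_frame("top")
# grey pipe corners refined: TL,TR,BL,BR of crop
far=atz(p,(265+91/6,165+69/6),38); near=atz(p,(265+118/6,165+515/6),10); far2=atz(p,(265+91/6,165+69/6),20)
print(far,near,far2,np.hypot(*(far-near)[:2]))
C=atz(p,(282.4,213.6),20);print(C)
d=far-near;print("yaw",np.degrees(np.arctan2(d[1],d[0])))
for o in [(540,-133)]:
  for th in (1.2,1.6,2.):
    c,s=np.cos(np.radians(th)),np.sin(np.radians(th))
    W=lambda x,y,z:(o[0]+c*x-s*y,o[1]+s*x+c*y,z)
    print(th,[((proj(p,W(*q))-[265,165])*6).round().tolist() for q in [(80,105.5,0),(-80,105.5,0),(80,15.5,17),(-80,15.5,17),(-88,28,52),(-88,-28,52),(80,-36,34)]])
E
```

```text
[668.67928167  55.42050545  38.        ] [490.96622827  43.00912672  10.        ] [672.39916613  55.44868826  20.        ] 178.1459280290807
[580.62941049  49.25041665  20.        ]
yaw 3.9950178381865524
1.2 [[287.0, 210.0], [295.0, 600.0], [510.0, 201.0], [523.0, 596.0], [504.0, 614.0], [648.0, 612.0], [644.0, 193.0]]
1.6 [[285.0, 212.0], [297.0, 602.0], [509.0, 201.0], [524.0, 596.0], [505.0, 614.0], [649.0, 611.0], [642.0, 192.0]]
2.0 [[284.0, 214.0], [298.0, 603.0], [507.0, 202.0], [525.0, 596.0], [507.0, 614.0], [651.0, 611.0], [641.0, 191.0]]
```

Call:
apply_moves(delta_pos=[[0.2, 0.33, 0], [0.4, 0.66, 0], [0.55, 1, 0], [0.55, 1, 0]], rot=[[0, 0, 0.08], [0, 0, 0.16], [0, 0, 0.24], [0, 0, 0.24]], hand=[1, 1, 1, 1])

```text
time_s: 2.07
ee_pos: [377.4, -289.6, 214.1]
ee_rot: [-180.0, -0.1, 63.5]
force: [-0.3, 0.8, -0.5]
gripper_width: 91.1
gripper_force: 0.0
```

Call:
apply_moves(delta_pos=[[0.2, 0.33, 0], [0.4, 0.66, 0], [0.55, 1, 0], [0.55, 1, 0]], rot=[[0, 0, 0.08], [0, 0, 0.16], [0, 0, 0.24], [0, 0, 0.24]], hand=[1, 1, 1, 1])

```text
time_s: 2.4
ee_pos: [443.9, -170.1, 214.1]
ee_rot: [179.9, -0.1, 84.1]
force: [0.5, 0.0, -0.4]
gripper_width: 91.0
gripper_force: 0.0
```

Call:
apply_moves(delta_pos=[[0.2, 0.33, 0], [0.4, 0.66, 0], [0.55, 1, 0], [0.55, 1, 0]], rot=[[0, 0, 0.08], [0, 0, 0.09], [0, 0, 0.09], [0, 0, 0.09]], hand=[1, 1, 1, 1])

```text
time_s: 2.73
ee_pos: [510.5, -49.9, 214.0]
ee_rot: [179.9, -0.1, 91.6]
force: [0.8, -0.2, -0.5]
gripper_width: 91.2
gripper_force: 0.0
```

Call:
apply_moves(delta_pos=[[0.2, 0.33, 0], [0.4, 0.66, 0], [0.55, 1, 0], [0.55, 1, 0]], rot=[[0, 0, 0], [0, 0, 0], [0, 0, 0], [0, 0, 0]], hand=[1, 1, 1, 1])

```text
time_s: 3.07
ee_pos: [576.6, 70.2, 213.7]
ee_rot: [179.9, -0.1, 91.6]
force: [0.9, 0.3, -0.6]
gripper_width: 90.9
gripper_force: 0.0
```

Call:
apply_moves(delta_pos=[[0.03, 0.3, -0.1], [0.03, 0.4, -0.4], [0.03, 0.4, -0.7], [0.03, 0.4, -0.7]], rot=[[0, 0, 0], [0, 0, 0], [0, 0, 0], [0, 0, 0]], hand=[1, 1, 1, 1])

```text
time_s: 3.4
ee_pos: [573.0, 113.3, 123.3]
ee_rot: [-179.2, 0.2, 91.5]
force: [-0.8, -0.6, -0.4]
gripper_width: 91.1
gripper_force: 0.0
```

```bash
cat >> h.py <<'E'
def wrist():
    s=env.state();p=viewer.grab_frame("wrist")
    from scipy.spatial.transform import Rotation as Ro
    R=Ro.from_euler("xyz",s["ee_rot"],degrees=True).as_matrix();M=np.array(p["mount"])
    Rc=R@M[:3,:3];o=R@M[:3,3]+s["ee_pos"]
    p=dict(p);p["R"]=Rc.T;p["t"]=-Rc.T@o
    return p
E
python3 - <<'E'
from h import *
p=wrist();save(p,"w1.png");print(env.state()["ee_pos"])
for q in [(490,43,0),(669,55,0),(540,-134,30),(580,49,20)]: print(proj(p,q).round())
E
```

```text
[575.08907914 113.23115845 126.72847678]
[199. 265.]
[367. 259.]
[243. 421.]
[283. 270.]
```

View pics/w1.png

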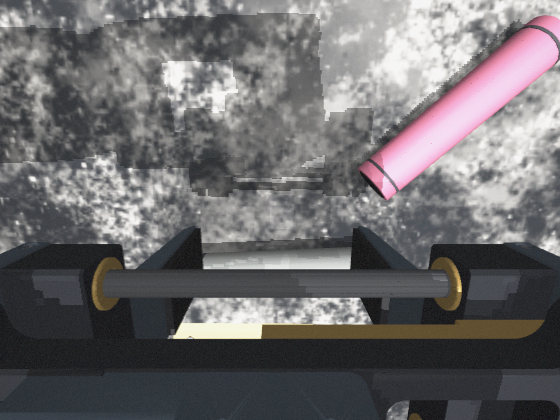

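The wrist view shows the steel pipe's left side behind the fingers at about (275,250). The pink one's end is at (385,195), clear of the far finger. I descend on the left of the steel pipe.

Call:
apply_moves(delta_pos=[[0, 0, -0.3], [0, 0, -0.6], [0, 0, -0.85], [0, 0, -0.96], [0, 0, -0.96]], rot=[[0, 0, 0], [0, 0, 0], [0, 0, 0], [0, 0, 0], [0, 0, 0]], hand=[1, 1, 1, 1, 1])

```text
time_s: 3.87
ee_pos: [577.3, 112.9, 13.7]
ee_rot: [-179.8, 0.0, 91.4]
force: [-0.5, -0.4, 0.3]
gripper_width: 91.3
gripper_force: 0.0
```

```bash
python3 - <<'E'
from h import *
s=env.state();print(s["ee_pos"],s["ee_rot"],s["force"])
E
```

```text
[577.27270714 112.8689683   13.72618606] [-1.79813953e+02  4.99481872e-02  9.13880761e+01] [-0.48620373 -0.37393484  0.26179555]
```

Call:
apply_moves(delta_pos=[[0, -0.06, 0], [0, -0.12, 0], [0, -0.17, 0], [0, -0.22, 0], [0, -0.27, 0], [0, -0.32, 0], [0, -0.37, 0], [0, -0.42, 0], [0, -0.46, 0], [0, -0.5, 0]], rot=[[0, 0, 0], [0, 0, 0], [0, 0, 0], [0, 0, 0], [0, 0, 0], [0, 0, 0], [0, 0, 0], [0, 0, 0], [0, 0, 0], [0, 0, 0]], hand=[1, 1, 1, 1, 1, 1, 1, 1, 1, 1])

```text
time_s: 4.7
ee_pos: [577.7, 53.8, 14.7]
ee_rot: [-180.0, 0.0, 91.5]
force: [-0.7, -0.1, -0.6]
gripper_width: 91.2
gripper_force: 0.0
```

```bash
python3 - <<'E'
from h import *
s=env.state();p=viewer.grab_frame("top");q=viewer.grab_frame("scene")
a=cv2.resize(p["pixels"][165:280,225:395],None,fx=4,fy=4);b=cv2.resize(q["pixels"][140:280,170:400],(680,414))
cv2.imwrite("pics/m1.png",cv2.resize(np.vstack([a,b])[...,::-1],None,fx=.68,fy=.68))
print(s["ee_pos"],s["force"])
for im in(p,q):
  for n in("pipe",):
    for r in spotter.trace(im,n)[:3]: print(r["score"],np.round(r["box"]))
E
```

```text
[577.74410824  53.76063513  14.66848059] [-0.66879708 -0.07609828 -0.64324811]
0.65 [219. 156.  55.  61.]
0.83 [296. 219.  66.  28.]
0.83 [208. 243.  79.  30.]
```

View pics/m1.png

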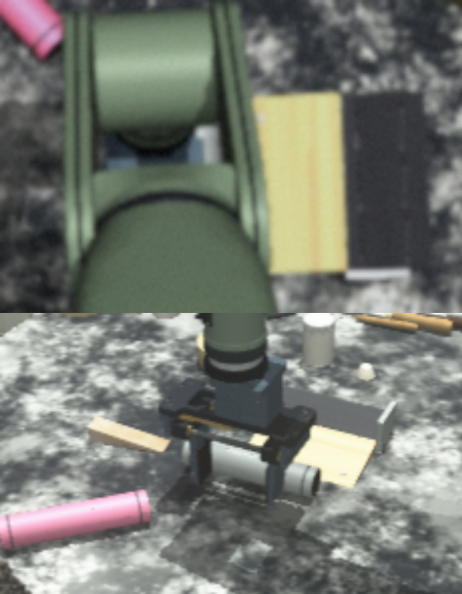

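The pipe is still ahead of the fingers and has rolled, heading along the groove. In the lower scene crop it is at about (250,470), in front of the ramp. I continue.

Call:
apply_moves(delta_pos=[[0, -0.04, 0], [0, -0.08, 0], [0, -0.12, 0], [0, -0.16, 0], [0, -0.2, 0], [0, -0.24, 0], [0, -0.28, 0], [0, -0.32, 0], [0, -0.36, 0], [0, -0.4, 0]], rot=[[0, 0, 0], [0, 0, 0], [0, 0, 0], [0, 0, 0], [0, 0, 0], [0, 0, 0], [0, 0, 0], [0, 0, 0], [0, 0, 0], [0, 0, 0]], hand=[1, 1, 1, 1, 1, 1, 1, 1, 1, 1])

```text
time_s: 5.73
ee_pos: [578.1, 6.7, 15.1]
ee_rot: [180.0, -0.1, 91.4]
force: [-0.1, 4.2, 3.0]
gripper_width: 91.2
gripper_force: 2.0
```

Call:
apply_moves(delta_pos=[[0, -0.04, 0.005], [0, -0.08, 0.01], [0, -0.12, 0.02], [0, -0.16, 0.03], [0, -0.2, 0.04], [0, -0.24, 0.05], [0, -0.28, 0.06], [0, -0.32, 0.065], [0, -0.36, 0.07], [0, -0.4, 0.075]], rot=[[0, 0, 0], [0, 0, 0], [0, 0, 0], [0, 0, 0], [0, 0, 0], [0, 0, 0], [0, 0, 0], [0, 0, 0], [0, 0, 0], [0, 0, 0]], hand=[1, 1, 1, 1, 1, 1, 1, 1, 1, 1])

```text
time_s: 6.57
ee_pos: [577.8, -42.1, 23.8]
ee_rot: [-180.0, -0.0, 91.5]
force: [-0.2, 3.8, 1.9]
gripper_width: 91.0
gripper_force: 1.9
```

```bash
python3 - <<'E'
from h import *
s=env.state();p=viewer.grab_frame("scene")
save(p,"s3.png",(220,130,400,260),4)
print(s["ee_pos"],s["force"])
E
```

```text
[577.77348791 -42.10071794  23.83174663] [-0.21268233  3.84141933  1.89947363]
```

View pics/s3.png

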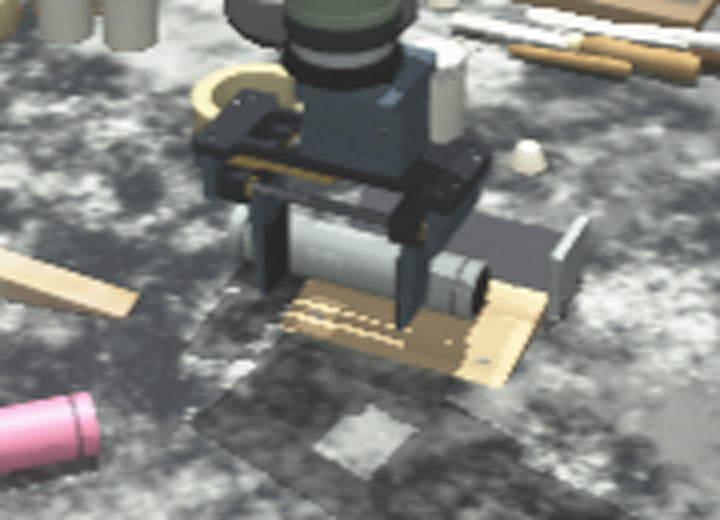

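The pipe is half-way up the ramp, square to the fingers. In the crop it spans from (240,230) to (480,285), with its near end beyond the stop. The force pattern (about 3.8 N push, 1.9 N upward rub) fits rolling. I go slower over the lip.

Call:
apply_moves(delta_pos=[[0, -0.035, 0.005], [0, -0.07, 0.01], [0, -0.105, 0.015], [0, -0.14, 0.02], [0, -0.175, 0.025], [0, -0.21, 0.03], [0, -0.24, 0.03], [0, -0.27, 0.03], [0, -0.29, 0.03], [0, -0.31, 0.03]], rot=[[0, 0, 0], [0, 0, 0], [0, 0, 0], [0, 0, 0], [0, 0, 0], [0, 0, 0], [0, 0, 0], [0, 0, 0], [0, 0, 0], [0, 0, 0]], hand=[1, 1, 1, 1, 1, 1, 1, 1, 1, 1])

```text
time_s: 7.45
ee_pos: [577.6, -79.8, 27.1]
ee_rot: [-180.0, 0.1, 91.5]
force: [0.2, 0.7, 0.4]
gripper_width: 91.1
gripper_force: 0.0
```

Call:
apply_moves(delta_pos=[[0, -0.02, 0], [0, -0.04, 0], [0, -0.06, 0], [0, -0.08, 0], [0, -0.1, 0], [0, -0.1, 0]], rot=[[0, 0, 0], [0, 0, 0], [0, 0, 0], [0, 0, 0], [0, 0, 0], [0, 0, 0]], hand=[1, 1, 1, 1, 1, 1])

```text
time_s: 7.95
ee_pos: [577.9, -91.3, 27.4]
ee_rot: [180.0, 0.0, 91.5]
force: [1.6, 0.3, 0.1]
gripper_width: 90.9
gripper_force: 0.0
```

Call:
apply_moves(delta_pos=[[0, 0.2, 0.02], [0, 0.4, 0.1], [0, 0.45, 0.45], [0, 0.45, 0.8], [0, 0.45, 1], [0, 0.45, 1]], rot=[[0, 0, 0], [0, 0, 0], [0, 0, 0], [0, 0, 0], [0, 0, 0], [0, 0, 0]], hand=[1, 1, 0.5, 0, 0, 0])

```text
time_s: 8.45
ee_pos: [581.7, -36.7, 153.9]
ee_rot: [179.3, 0.1, 91.5]
force: [1.0, 0.5, -0.1]
gripper_width: 67.2
gripper_force: 0.0
```

```bash
python3 - <<'E'
from h import *
s=env.state();p=viewer.grab_frame("scene");q=viewer.grab_frame("top")
a=cv2.resize(p["pixels"][130:240,220:400],(720,440));b=cv2.resize(q["pixels"][165:280,265:395],(480,424))
b=cv2.copyMakeBorder(b,8,8,0,0,cv2.BORDER_CONSTANT)
cv2.imwrite("pics/m4.png",cv2.resize(np.hstack([a,b])[...,::-1],None,fx=.66,fy=.66))
print(s["ee_pos"],s["force"])
# predicted axis ends for seated pipe in scene view
c,si=np.cos(.028),np.sin(.028)
for x in(-80,-50,100,130):
  X=(540.5+c*x,-134.5+si*x,30);print(x,np.round(X),((proj(p,X)-[220,130])*4*.66).round(),proj(q,X).round(1))
E
```

```text
[581.68825607 -36.68212525 153.92469941] [ 0.98842101  0.45719347 -0.11704153]
-80 [ 461. -137.   30.] [368. 172.] [360.2 263.8]
-50 [ 491. -136.   30.] [341. 165.] [359.7 251.1]
100 [ 640. -132.   30.] [209. 133.] [357.2 189.2]
130 [ 670. -131.   30.] [184. 126.] [356.7 177.1]
```

View pics/m4.png

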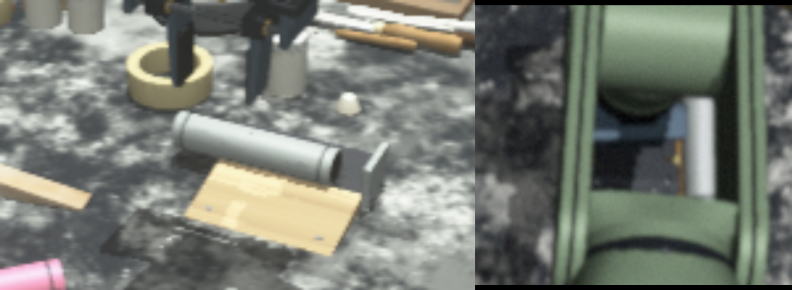

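The pipe lies in the groove: the scene half shows its near end at (338,165), matching a prediction about 30 mm off the stop. I go round to its far end, with its tip expected near x 671.

Call:
apply_moves(delta_pos=[[0.33, -0.1, 0], [0.66, -0.3, 0], [1, -0.6, 0], [1, -0.8, 0], [1, -0.8, 0]], rot=[[0, 0, 0], [0, 0, 0], [0, 0, 0], [0, 0, 0], [0, 0, 0]], hand=[0, 0, 0, 0, 0])

```text
time_s: 8.97
ee_pos: [699.3, -138.9, 143.5]
ee_rot: [-179.9, 0.2, 91.3]
force: [-1.4, 0.2, 0.9]
gripper_width: 25.8
gripper_force: 0.0
```

Call:
apply_moves(delta_pos=[[0.1, 0.01, 0], [0.1, 0.01, -0.3], [0.1, 0.01, -0.6], [0.1, 0.01, -0.9], [0.1, 0.01, -1], [0.1, 0.01, -1]], rot=[[0, 0, 0], [0, 0, 0], [0, 0, 0], [0, 0, 0], [0, 0, 0], [0, 0, 0]], hand=[0, 0, 0, 0, 0, 0])

```text
time_s: 9.47
ee_pos: [705.7, -130.7, 21.5]
ee_rot: [-179.4, -0.2, 91.5]
force: [0.2, -0.4, -0.2]
gripper_width: 0.3
gripper_force: 0.0
```

```bash
python3 - <<'E'
from h import *
s=env.state();p=viewer.grab_frame("scene")
save(p,"s5.png",(220,130,400,240),4)
print(s["ee_pos"],s["ee_rot"],s["force"],s["gripper_width"])
E
```

```text
[ 705.72169577 -130.73168334   21.46459537] [-1.79351982e+02 -1.50234427e-01  9.14825573e+01] [ 0.15416617 -0.36524673 -0.24313665] 0.3167283334128357
```

View pics/s5.png

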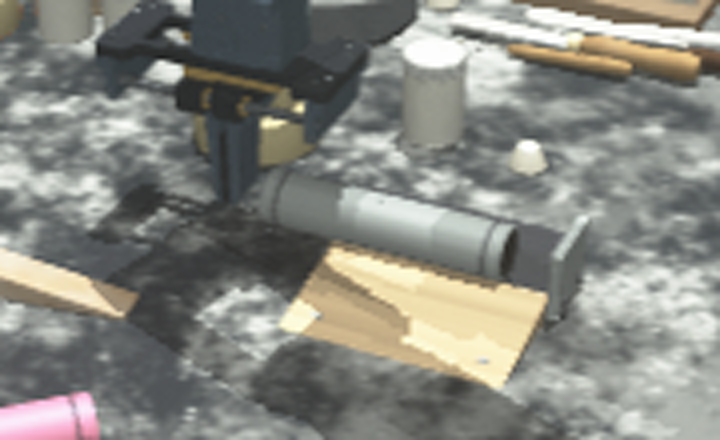

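The fingers stand shut at about (230,180) in the crop, just beyond the pipe's far end at (270,195). I push along the groove.

Call:
apply_moves(delta_pos=[[-0.04, 0, 0], [-0.08, 0, 0], [-0.11, 0, 0], [-0.14, 0, 0], [-0.17, 0, 0], [-0.2, 0, 0], [-0.23, 0, 0], [-0.26, 0, 0], [-0.29, 0, 0], [-0.32, 0, 0]], rot=[[0, 0, 0], [0, 0, 0], [0, 0, 0], [0, 0, 0], [0, 0, 0], [0, 0, 0], [0, 0, 0], [0, 0, 0], [0, 0, 0], [0, 0, 0]], hand=[0, 0, 0, 0, 0, 0, 0, 0, 0, 0])

```text
time_s: 10.35
ee_pos: [672.6, -131.9, 28.3]
ee_rot: [179.8, 0.0, 91.5]
force: [4.6, -0.5, 2.8]
gripper_width: 0.4
gripper_force: 2.2
```

Call:
apply_moves(delta_pos=[[-0.02, 0, 0], [-0.04, 0, 0], [-0.06, 0, 0], [-0.075, 0, 0], [-0.09, 0, 0], [-0.09, 0, 0]], rot=[[0, 0, 0], [0, 0, 0], [0, 0, 0], [0, 0, 0], [0, 0, 0], [0, 0, 0]], hand=[0, 0, 0, 0, 0, 0])

```text
time_s: 10.85
ee_pos: [660.2, -131.6, 27.3]
ee_rot: [-180.0, -0.0, 91.5]
force: [4.4, -0.2, 2.2]
gripper_width: 0.2
gripper_force: 1.9
```

Call:
apply_moves(delta_pos=[[-0.01, 0, 0], [-0.02, 0, 0], [-0.03, 0, 0], [-0.04, 0, 0], [-0.04, 0, 0]], rot=[[0, 0, 0], [0, 0, 0], [0, 0, 0], [0, 0, 0], [0, 0, 0]], hand=[0, 0, 0, 0, 0])

```text
time_s: 11.27
ee_pos: [655.4, -131.6, 27.3]
ee_rot: [-180.0, -0.0, 91.5]
force: [3.4, -0.1, 2.1]
gripper_width: 0.3
gripper_force: 1.9
```

Call:
apply_moves(delta_pos=[[-0.008, 0, 0], [-0.016, 0, 0], [-0.016, 0, 0]], rot=[[0, 0, 0], [0, 0, 0], [0, 0, 0]], hand=[0, 0, 0])

```text
time_s: 11.52
ee_pos: [653.6, -131.6, 27.3]
ee_rot: [-180.0, -0.0, 91.5]
force: [3.0, -0.0, 2.1]
gripper_width: 0.7
gripper_force: 1.9
```

Call:
apply_moves(delta_pos=[[-0.008, 0, 0], [-0.016, 0, 0], [-0.016, 0, 0]], rot=[[0, 0, 0], [0, 0, 0], [0, 0, 0]], hand=[0, 0, 0])

```text
time_s: 11.77
ee_pos: [651.6, -131.6, 27.3]
ee_rot: [-180.0, -0.0, 91.5]
force: [2.3, 0.1, 2.1]
gripper_width: 0.7
gripper_force: 1.8
```

Call:
apply_moves(delta_pos=[[-0.008, 0, 0], [-0.016, 0, 0], [-0.016, 0, 0]], rot=[[0, 0, 0], [0, 0, 0], [0, 0, 0]], hand=[0, 0, 0])

```text
time_s: 12.02
ee_pos: [650.4, -131.6, 27.3]
ee_rot: [179.9, 0.0, 91.5]
force: [5.1, -0.5, 1.9]
gripper_width: 0.4
gripper_force: 2.5
```

Call:
apply_moves(delta_pos=[[-0.008, 0, 0], [-0.016, 0, 0], [-0.016, 0, 0]], rot=[[0, 0, 0], [0, 0, 0], [0, 0, 0]], hand=[0, 0, 0])

```text
time_s: 12.27
ee_pos: [650.4, -131.6, 27.5]
ee_rot: [179.7, 0.0, 91.5]
force: [8.4, -0.3, -1.4]
gripper_width: 0.4
gripper_force: 4.3
```

Call:
apply_moves(delta_pos=[[-0.016, 0, 0], [-0.016, 0, 0], [-0.016, 0, 0]], rot=[[0, 0, 0], [0, 0, 0], [0, 0, 0]], hand=[0, 0, 0])

```text
time_s: 12.52
ee_pos: [650.4, -131.6, 28.0]
ee_rot: [179.5, 0.0, 91.5]
force: [12.3, -0.2, -2.5]
gripper_width: 0.4
gripper_force: 5.9
```

Call:
apply_moves(delta_pos=[[0.04, 0, 0], [0.15, 0, 0], [0.35, 0, 0], [0.5, 0, 0.2], [0.5, 0, 0.6], [0.5, 0, 1], [0.5, 0, 1]], rot=[[0, 0, 0], [0, 0, 0], [0, 0, 0], [0, 0, 0], [0, 0, 0], [0, 0, 0], [0, 0, 0]], hand=[0, 0, 0, 0, 0, 0, 0])

```text
time_s: 13.1
ee_pos: [707.1, -131.8, 152.9]
ee_rot: [179.8, 0.1, 91.5]
force: [1.0, 0.5, 1.1]
gripper_width: 0.6
gripper_force: 0.0
```

```bash
python3 - <<'E'
from h import *
s=env.state();p=viewer.grab_frame("scene")
save(p,"s6.png",(220,130,400,240),4)
print(s["ee_pos"],s["force"])
E
```

```text
[ 707.06175304 -131.77238674  152.88892832] [1.00555131 0.48319501 1.08266106]
```

View pics/s6.png

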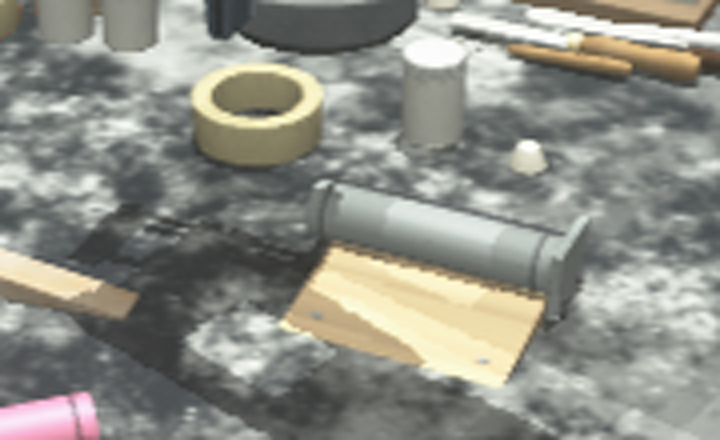

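The pipe lies in the V with its near end against the stop plate at (565,265), and the bystanders are unmoved. I hand in.

```bash
python3 -c "
from workcell import env
print(env.job_done())"
```

```text
the job is handed in; nothing more can be done
None
```

I rolled the steel pipe up the ramp into the V-groove, slid it home against the stop plate, where it held at 12 N, and handed the job in at about 13 s. The last picture shows it against the stop and the neighbouring things in view unmoved. The hand-in gave no verdict, and I judged the third-of-a-turn roll only from the push forces.

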